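# Brake lever stop check on an assembly bench

### The arm

A 6-joint arm with a two-finger parallel gripper is mounted at the origin on the work surface. World frame = base frame: x ahead of the robot, y to its left, z up, the work surface at z = 0. Lengths are in m, angles in degrees, forces in N, time in s.
With the tool pointing down it reaches from about 0.3 to 0.75 m from the base axis. Payload 8.5 kg.
Tool frame: the origin (TCP) lies between the finger pads; the fingertips stand 17 mm ahead of it and the grasp point (between the pads) lies 2 mm behind it (env.tip_reach is the distance from the TCP to the fingertips, in m); z points along the fingers, y is the line along which they close (so a half turn about z gives the same grasp; the last joint's range is limited). The gripper opens to 85 mm and grips with 20 to 120 N. Pads are 22 mm wide; open, the fingers measure 114 mm over their backs; the gripper's body (76 mm by 85 mm) begins 54 mm behind the grasp point. The pads swing forward as they close: fully open they stand 13 mm farther back than shut.
Start: joints at [54.929, 21.807, 74.336, -0, 83.858, -12.336], TCP at [0.213, 0.507, 0.248] pointing down, gripper open.
Joint ranges: [-178.18, 178.18], [-50.72, 133.34], [12.68, 142.11], [-81.47, 261.47], [9.98, 163.14], [-165.26, 165.26]. Speed limits (degrees/s): [136.94, 136.94, 180, 180, 180, 180].

### API

Orientations are given as a 3x3 rotation matrix whose columns are the frame's x, y, z axes.
In Python, from rig import env, viewer gives the robot as it stands.
- The arm moves only by the tool move_arm, never from a script. Its argument "motion" is a list of rows, each a list of 2 entries, a list of its own where there are three numbers: the shift along the tool's x, y, z normalised to -1 to 1, where 1 is 50 mm, then the turn, a rotation vector about the tool's x, y, z normalised to -1 to 1, where 1 is 8 degrees. A call has 1 to 20 rows; each row shifts and turns the commanded pose from where the row before left it, along the tool's axes as they then stand; what a row does not reach is not made up. A row lasts 1/10 s, in which the tool goes at most 50 mm and 8.59 degrees, less where a joint would pass 70% of its speed; a pose out of reach is approached as far as the arm can. A call with a number of a shift or a turn outside -1 to 1 is refused whole. A call with a gripper value outside its range is refused whole. "claw" is the closure, from 0 (fully open) to 1 (shut), set as the call begins (left out, the last holds). The fingers move at their own pace and stop on an object; "force" is the grip in N (left out, the last holds). Time passes only in rows, so rows that do not move let the fingers close. It gives the time, the measured TCP pose, the force, the opening and the grip force at its end, in the units of the state.
- env.observe(): the state, without advancing time (a new reading comes with each control period).
- viewer.get_image(name): name is "side" or "top" or "wrist"; returns a dict with "frame" (480x640x3 uint8, red, green, blue), "depth" (480x640 float32, m along the optical axis (not along the pixel's ray), 0 where there is no reading), "fx", "fy", "cx", "cy" (pixels), "eye" and "attitude" of the camera in the world; the wrist camera has in their place "T_tool_cam" (4x4, takes a point from camera to tool coordinates, whose origin is the TCP and whose axes are the flange's). Camera axes: x right, y up, looking along -z (the intrinsics and any distortion apply to the point x, -y, -z); pixel columns grow to the right and rows downward; lengths in m; the calibration is good to about 2 mm. A picture is of the moment at which its call begins: read the wrist's pose just before it.
- env.close_job(): hands the job in; it is judged then, once.
The state is a dict: "time_s": time; "q": joint angles; "qvel": joint speeds; "joint_efforts": joint torques, N m; "position": TCP position; "tool_rot": TCP orientation; "ft_force": force on the tool from outside, world axes, zero at the start; "wrist_torque": the same for the moment, N m; "grip_width": finger opening in m; "gripper_force": force on a finger pad.
Only numpy, scipy, OpenCV 4.12 (cv2) and the standard library are available. Lean on these libraries where they do the work, as an engineer would, in place of code of your own. Each camera call takes 0.05 s, during which the arm holds its last target. There are 200 camera calls.

### The job

Check the brake lever of the handlebar end that stands beside the two-button box: with the backs of the closed fingers press its orange lever towards the bar as far as it will go, without forcing it, hold it in for a second, and let it spring out again. Then press the green button if the lever stopped clearly short of the bar, or the red button if it came right to the bar, and finish clear of everything. Grasp nothing, press the lever only from its outer side, keep off the bars, and leave the other handlebar end and everything else on the bench alone.

Things in the scene. Friction and masses are not known exactly. Their poses are not given: they have to be found in the camera images.
- grip_1 (a point): Bar of handlebar end 1: black rubber grip, 32 mm thick, axis 115 mm above the table, clamped by a grey post (130 mm high) on an aluminium base 90 x 240 mm; fixed. This point: on the axis in the grip (grip from y -84 to +60 mm). Own y along the bar to the post, z up, -x the side of the hand lever (roughly to the robot). Both handlebar ends look alike.
- blade_1 (a point): Middle of the outer face (press here) of the orange blade of hand lever 1, 92 mm from the upright pivot. Face 76 mm long, 18 mm high, at bar height; blade 10 mm thick. In the grip point's frame: x -77, y +5 mm released; x -26, y 0 mm if against the bar. Own axes as the bar's when released, turning with the lever. The outward normal of the released face is the bar's -x turned -0.56 rad.
- lever_1 (a joint): Hand lever angle (rad): 0 released, grows as pressed in (counter-clockwise from above); at 0.56 the blade meets the grip. A good lever stops hard at 0.34, some 20 mm short of the grip; a bad one goes on to 0.56. Which it is shows only on pressing. Springs back. Push at mid-blade: 2 N at first, 3.5 N at 0.34, 4.5 N at 0.56, rising steeply at the stop.
- grip_2 (a point): Bar of handlebar end 2: black rubber grip, 32 mm thick, axis 115 mm above the table, clamped by a grey post (130 mm high) on an aluminium base 90 x 240 mm; fixed. This point: on the axis in the grip (grip from y -84 to +60 mm). Own y along the bar to the post, z up, -x the side of the hand lever (roughly to the robot). Both handlebar ends look alike.
- blade_2 (a point): Middle of the outer face (press here) of the orange blade of hand lever 2, 92 mm from the upright pivot. Face 76 mm long, 18 mm high, at bar height; blade 10 mm thick. In the grip point's frame: x -77, y +5 mm released; x -26, y 0 mm if against the bar. Own axes as the bar's when released, turning with the lever. The outward normal of the released face is the bar's -x turned -0.56 rad.
- lever_2 (a joint): Hand lever angle (rad): 0 released, grows as pressed in (counter-clockwise from above); at 0.56 the blade meets the grip. A good lever stops hard at 0.34, some 20 mm short of the grip; a bad one goes on to 0.56. Which it is shows only on pressing. Springs back. Push at mid-blade: 2 N at first, 3.5 N at 0.34, 4.5 N at 0.56, rising steeply at the stop.
- box: Grey two-button box fixed on the bench, 80 x 150 x 45 mm high, origin under its centre; it stands at the outer end of one side, beside the handlebar end to be checked (its grip point is less than 0.40 m from the box, the other one over 0.47 m).
- green_top (a point): Centre of the top of the round green push button on the box, 32 mm across (means: lever stops short of the bar); z up, the box's axes; the buttons are 76 mm apart.
- green (a joint): How far the green button is pushed down (m): 0 up, 0.006 fully down, which takes about 5 N; springs back.
- red_top (a point): Centre of the top of the round red push button on the box, 32 mm across (means: lever comes right to the bar); z up, the box's axes; the buttons are 76 mm apart.
- red (a joint): How far the red button is pushed down (m): 0 up, 0.006 fully down, which takes about 5 N; springs back.
- shell_1: Light grey ribbed plastic half shell (arch), 55 x 64 x 34; loose, a bystander. Origin at the centre of its underside.
- shell_2: Another such grey half shell; loose, a bystander. Origin at the centre of its underside.
- shell_3: Another such grey half shell; loose, a bystander. Origin at the centre of its underside.
- tray: Blue plastic parts tray with four compartments, 90 x 130 x 30; loose, a bystander. Origin at the centre of its underside.
- driver: Black electric screwdriver lying on its side, 38 mm thick, 210 mm long; loose, a bystander. Origin at the centre of its underside.
- dish: White shallow round plastic dish, 90 mm across, 18 mm high; loose, a bystander. Origin at the centre of its underside.
- jar: Amber jar with white cap, 50 mm across, 60 mm high; loose, a bystander. Origin at the centre of its underside.

How it is judged (in metres and radians):
On the way, in this order (a step that is already met when the one before it is completed fails the run):
1. the lever beside the button box is pressed in to its stop by the fingers and held (((horizontal distance between grip_1 and box below 0.43 m and value of joint lever_1 above 0.315 rad and (contact force between the fingers and lever_1_c0 above 2 N or contact force between the fingers and lever_1_c1 above 2 N)) or (horizontal distance between grip_2 and box below 0.43 m and value of joint lever_2 above 0.53 rad and (contact force between the fingers and lever_2_c0 above 2 N or contact force between the fingers and lever_2_c1 above 2 N)))), for 0.5 s.
2. that lever is let out again (value of joint each of lever_1, lever_2 below 0.05 rad), for 0.2 s.
3. the right button is pressed: green if the lever stopped short of the bar, red if it came to the bar (((horizontal distance between grip_1 and box below 0.43 m and value of joint green above 0.0045 m) or (horizontal distance between grip_2 and box below 0.43 m and value of joint red above 0.0045 m))), for 0.05 s.
At the end, for the whole second after the job is handed in: Both levers are out (under 0.05 rad), both buttons are up (under 2 mm), and all loose things lie within 15 mm of where they started (all of step 2 and value of joint each of green, red below 0.002 m and distance of each of shell_1, shell_2, shell_3, tray, driver, dish, jar from where it was at the start of the episode below 0.015 m); the robot touches nothing.
It fails at once if the wrong button is pressed ((horizontal distance between grip_1 and box below 0.43 m and value of joint red above 0.003 m) or (horizontal distance between grip_2 and box below 0.43 m and value of joint green above 0.003 m)).
It fails at once if the lever of the other handlebar end is pressed ((horizontal distance between grip_1 and box above 0.43 m and value of joint lever_1 above 0.08 rad) or (horizontal distance between grip_2 and box above 0.43 m and value of joint lever_2 above 0.08 rad)).
It fails at once if a bar, or the inner side of a lever, is touched with more than 3 N (squeezed, hooked or pinched) (contact force between any of the fingers, the arm and unit_1_c0 above 3 N or contact force between any of the fingers, the arm and unit_1_c1 above 3 N or contact force between any of the fingers, the arm and unit_1_c2 above 3 N or contact force between any of the fingers, the arm and unit_2_c0 above 3 N or contact force between any of the fingers, the arm and unit_2_c1 above 3 N or contact force between any of the fingers, the arm and unit_2_c2 above 3 N or contact force between the fingers and lever_1_c2 above 3 N or contact force between the fingers and lever_2_c2 above 3 N).
It fails at once if a lever is forced with more than 40 N (contact force between anything else and lever_1_c0 above 40 N or contact force between anything else and lever_1_c1 above 40 N or contact force between anything else and lever_2_c0 above 40 N or contact force between anything else and lever_2_c1 above 40 N).
It fails at once if a loose thing is shifted, lifted or carried (more than 15 mm) (distance of any of shell_1, shell_2, shell_3, tray, driver, dish, jar from where it was at the start of the episode above 0.015 m).
It also fails if it takes over 51 s, if anything falls off the work surface, if the arm or the gripper's body presses on something with over 40 N, if the wrist force passes 120 N, or if a joint passes its speed limit or range.

## Working session

There is one attempt and no reset: what is moved stays moved. The work goes in short steps, Python scripts to look and compute and a tool call to move; the robot and the scene stay as the last step left them, time stands still between calls to the robot, and variables do not carry over. Pictures are saved under pics/ and viewed, at most 10 in all, crops included, and the job is handed in when it is done.

Besides the shell and the picture viewer there is one more tool, called after "Emit:" as name(argument=value, ...) on one line, values as JSON. move_arm: Moves the arm, as the interface text tells. Scaled input: -1 to 1 covers 50 mm each way for a shift and 8 degrees each way for a turn. Its arguments: {"type":"object","properties":{"motion":{"type":"array","items":{"type":"array"}},"claw":{"type":"number"},"force":{"type":"number"}},"required":["motion"]}

```bash
mkdir -p pics; cat > h.py <<'E'
from rig import env, viewer
import numpy as np, cv2
def snap(n,f=None):
    g=viewer.get_image(n)
    if f: cv2.imwrite('pics/'+f,g['frame'][:,:,::-1])
    return g
def pts(g,st=None):
    d=g['depth'];v,u=np.indices(d.shape)
    p=np.stack([(u-g['cx'])/g['fx']*d,-(v-g['cy'])/g['fy']*d,-d],-1)
    if 'eye' in g: return p@np.array(g['attitude']).T+np.array(g['eye'])
    T=np.array(g['T_tool_cam']); p=p@T[:3,:3].T+T[:3,3]
    return p@np.array(st['tool_rot']).T+np.array(st['position'])
E
python3 - <<'E'
from h import *
g=snap('top','top1.png'); print({k:v for k,v in g.items() if k not in('frame','depth')})
P=pts(g); np.save('topP.npy',P)
hsv=cv2.cvtColor(g['frame'],cv2.COLOR_RGB2HSV)
for n,lo,hi in [('orange',(8,150,120),(20,255,255)),('green',(45,100,50),(85,255,255)),('red',(0,150,80),(5,255,255)),('red2',(172,150,80),(180,255,255))]:
    m=cv2.inRange(hsv,lo,hi);k,l,s,c=cv2.connectedComponentsWithStats(m)
    for i in range(1,k):
        if s[i,4]>40:
            q=P[l==i]; print(n,s[i],c[i].round(),np.median(q,0).round(3),q.min(0).round(3),q.max(0).round(3))
s=env.observe();print(s)
g=snap('side','side1.png')
E
```

```text
{'fx': 521.6980639930102, 'fy': 521.6980639930102, 'cx': 320.66805608353144, 'cy': 244.20303442118004, 'eye': array([ 0.31738842, -0.08398682,  1.38406866]), 'attitude': array([[ 0.01411494,  0.97664512, -0.21439468],
       [-0.9998996 ,  0.01405433, -0.00180708],
       [ 0.0012483 ,  0.21439866,  0.97674544]])}
orange [211 258  50  18 166] [238. 264.] [0.542 0.117 0.123] [ 0.317 -0.084  0.004] [0.56  0.187 1.384]
orange [338 270  49  25 195] [365. 280.] [ 0.509 -0.196  0.123] [ 0.473 -0.25  -0.008] [ 0.53  -0.125  0.133]
green [   29   188   597   292 95631] [348. 367.] [ 0.279 -0.237  0.001] [ 0.018 -0.846 -0.012] [0.783 0.659 1.384]
green [260 204  17  10  56] [268. 208.] [0.72  0.065 0.001] [ 0.708  0.043 -0.006] [0.733 0.088 0.006]
green [272 208  16  16  96] [282. 215.] [0.699 0.024 0.001] [ 0.317 -0.084 -0.006] [0.722 0.053 1.384]
green [168 220  13  11  45] [174. 226.] [0.666 0.319 0.001] [ 0.653  0.304 -0.004] [0.685 0.337 0.01 ]
green [108 290  14  14 145] [114. 296.] [0.465 0.438 0.067] [ 0.317 -0.084  0.054] [0.482 0.457 1.384]
green [152 370  28  30 456] [165. 385.] [0
[... 270 characters left out ...]
8596596e+01, -1.23361430e+01]), 'qvel': array([ 0.00838622,  0.01758179, -0.04088256,  0.0699492 , -0.00799803,
        0.01180857]), 'joint_efforts': array([ 3.32100564e-03, -4.49696982e+01, -2.31963336e+01, -2.06108530e-04,
        3.47086163e-03,  2.12595722e-05]), 'position': array([0.21241566, 0.50703725, 0.24772226]), 'tool_rot': array([[-9.22295290e-01,  3.86485047e-01, -8.40674762e-04],
       [ 3.86485835e-01,  9.22294567e-01, -1.19623537e-03],
       [ 3.13022680e-04, -1.42819114e-03, -9.99998931e-01]]), 'ft_force': array([ 0.40323481, -0.35238121,  0.54231502]), 'wrist_torque': array([ 0.02524741,  0.00801028, -0.01519945]), 'gripper_force': 0.0, 'grip_width': 0.08528540321757588}
```

View pics/top1.png

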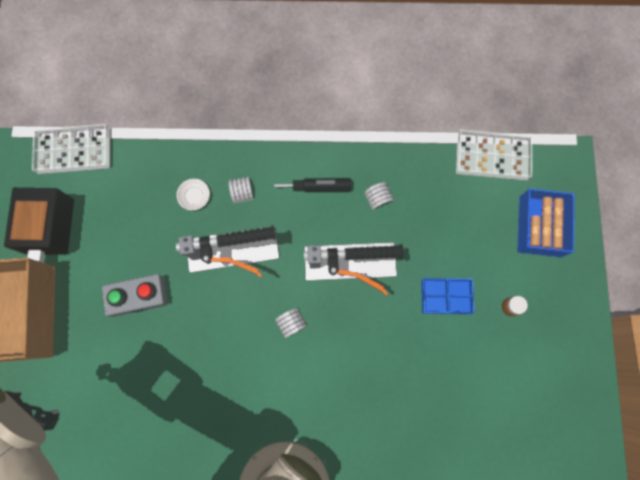

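View pics/side1.png

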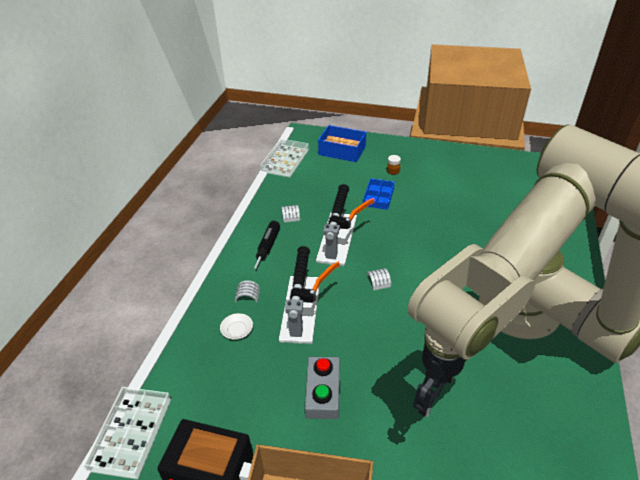

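The top view shows the two-button box at left (green at 114,296, red at 144,290). The handlebar end beside it has its post at about (185,245) and its lever at 211–261, 258–276. The second unit is at about (305–400, 255) and must be left alone. The side view agrees. Next I'll fit the bar axis and lever face.

```bash
cat > m.py <<'E'
from h import *
g=snap('top'); P=pts(g); f=g['frame']; hsv=cv2.cvtColor(f,cv2.COLOR_RGB2HSV)
V,U=np.indices(f.shape[:2])
# grip: black, high, left unit
reg=(U>213)&(U<292)&(V>222)&(V<256)
m=reg&(hsv[...,2]<75)&(P[...,2]>0.105)&(P[...,2]<0.15)
q=P[m]; print('grip n',m.sum(),q.min(0),q.max(0),np.median(q,0))
l=cv2.fitLine(q[:,:2].astype(np.float32),cv2.DIST_HUBER,0,.01,.01).ravel(); print('line',l)
d=l[:2]*np.sign(l[1]); yaw=np.arctan2(-d[0],d[1]); print('yaw',yaw)
# post: high points grey
m=(U>170)&(U<215)&(V>225)&(V<270)&(P[...,2]>0.12)&(P[...,2]<.15); q2=P[m];print('post',m.sum(),np.median(q2,0),q2.min(0),q2.max(0))
mo=cv2.inRange(hsv,(8,130,100),(22,255,255))>0
mo&=(U>200)&(U<270)&(V>250)&(V<285)&(P[...,2]>.1)&(P[...,2]<.15); q3=P[mo]
l3=cv2.fitLine(q3[:,:2].astype(np.float32),cv2.DIST_HUBER,0,.01,.01).ravel(); print('lever',mo.sum(),l3,q3.min(0),q3.max(0),np.median(q3[:,2]))
R=np.array([[np.cos(yaw),-np.sin(yaw)],[np.sin(yaw),np.cos(yaw)]])
c=l[2:]; for_=lambda x:(x-c)@R
a=for_(q[:,:2]);print('grip along',np.percentile(a[:,1],[0,2,98,100]))
b=for_(q3[:,:2]);o=np.argsort(b[:,1])
for k in np.array_split(o,8): print(b[k].mean(0).round(4),np.ptp(b[k],0).round(3))
p=for_(q2[:,:2]);print('post local',p.mean(0),p.min(0),p.max(0))
E
python3 m.py
```

```text
grip n 607 [0.58809685 0.03342547 0.11612133] [0.6337543  0.1718747  0.14021798] [0.60982809 0.10275    0.12978201]
line [ 0.17005996 -0.9854337   0.6099521   0.10267356]
yaw 0.17089052
post 655 [0.58353513 0.21804991 0.12982151] [0.54313699 0.17928076 0.12013022] [0.61099648 0.27553741 0.14286562]
lever 190 [0.30046865 0.9537917  0.54071677 0.12211017] [0.51269736 0.06486668 0.11730893] [0.55659605 0.18716251 0.13114717] 0.12371695365355406
grip along [-0.06891431 -0.06694044  0.0671189   0.07004008]
[-0.0926 -0.0148] [0.019 0.012]
[-0.0821 -0.0026] [0.017 0.011]
[-0.0753  0.0098] [0.017 0.012]
[-0.0676  0.0221] [0.017 0.013]
[-0.0593  0.0353] [0.016 0.014]
[-0.0499  0.0513] [0.011 0.014]
[-0.0473  0.0656] [0.009 0.014]
[-0.0436  0.0844] [0.008 0.02 ]
post local [-0.00742331  0.12397986] [-0.04939034  0.0790856 ] [0.02436141 0.1753326 ]
```

```bash
cat > plan.py <<'E'
from h import *
yaw=0.171; c=np.array([.60995,.10267]); rot=lambda a:np.array([[np.cos(a),-np.sin(a)],[np.sin(a),np.cos(a)]])
G=c+rot(yaw)@[0,.012]
def tcp(th,gap,half=.0145):  # tool pose with finger back 'gap' outside the face
    piv=np.array([-.0428,.0911]); r=np.array([-.077,.005])-piv
    n=rot(yaw+th-.56)@[-1,0]
    return G+rot(yaw)@(piv+rot(th)@r)+n*(half+gap), np.degrees(np.arctan2(-n[1],-n[0]))
def rel(p,z,ang,s=None):
    s=s or env.observe(); R=np.array(s['tool_rot'])
    d=R.T@(np.r_[p,z]-s['position'])
    a=np.degrees(np.arctan2(R[1,1],R[0,1]))
    print('from',np.round(s['position'],4),'tool y ang',round(a,2),'to',np.round(p,4),z,round(ang,2),'shift units',np.round(d/.05,3),'turn z units',round(-(ang-a)/8,3),'tilt',R[:2,2].round(4))
E
python3 - <<'E'
from plan import *
print('G',G)
for th in (0,.1,.2,.34,.56): print(th,tcp(th,0))
p,a=tcp(0,.04); rel(p,.248,a)
s={'position':env.observe()['position'],'tool_rot':np.c_[np.r_[-np.sin(np.radians(a)),np.cos(np.radians(a)),0],np.r_[np.cos(np.radians(a)),np.sin(np.radians(a)),0],[0,0,-1]]}
rel(p,.248,a,s)
E
```

```text
G [0.60790799 0.11449498]
0 (array([0.5177635 , 0.11181845]), np.float64(-22.288058230589023))
0.1 (array([0.52642797, 0.10900268]), np.float64(-16.558480279280793))
0.2 (array([0.53533027, 0.10706599]), np.float64(-10.828902327972562))
0.34 (array([0.54802336, 0.10586659]), np.float64(-2.8074931961410363))
0.56 (array([0.56796087, 0.1075812 ]), np.float64(9.797578296737079))
from [0.2124 0.5071 0.2479] tool y ang 67.27 to [0.4808 0.127 ] 0.248 -22.29 shift units [-7.887e+00 -4.938e+00  1.000e-03] turn z units 11.194 tilt [-0.0006 -0.0009]
from [0.2124 0.5071 0.2479] tool y ang -22.29 to [0.4808 0.127 ] 0.248 -22.29 shift units [-4.999e+00  7.849e+00 -3.000e-03] turn z units -0.0 tilt [0. 0.]
```

Emit:
move_arm(motion=[[[0, 0, 0], [0, 0, 0.93]], [[0, 0, 0], [0, 0, 0.93]], [[0, 0, 0], [0, 0, 0.93]], [[0, 0, 0], [0, 0, 0.93]], [[0, 0, 0], [0, 0, 0.93]], [[0, 0, 0], [0, 0, 0.93]], [[0, 0, 0], [0, 0, 0.93]], [[0, 0, 0], [0, 0, 0.93]], [[0, 0, 0], [0, 0, 0.93]], [[0, 0, 0], [0, 0, 0.93]], [[0, 0, 0], [0, 0, 0.93]], [[0, 0, 0], [0, 0, 0.93]], [[0, 0, 0], [0, 0, 0]]], claw=1, force=20)

```text
time_s: 1.45
position: [0.2125, 0.5072, 0.2481]
tool_rot: [[0.376, 0.927, -0.0], [0.927, -0.376, -0.001], [-0.001, -0.0, -1.0]]
ft_force: [-1.0, -0.7, 0.0]
grip_width: -0.0
gripper_force: 0.0
```

Emit:
move_arm(motion=[[[-0.357, 0.561, 0], [0, 0, 0]], [[-0.357, 0.561, 0], [0, 0, 0]], [[-0.357, 0.561, 0], [0, 0, 0]], [[-0.357, 0.561, 0], [0, 0, 0]], [[-0.357, 0.561, 0], [0, 0, 0]], [[-0.357, 0.561, 0], [0, 0, 0]], [[-0.357, 0.561, 0], [0, 0, 0]], [[-0.357, 0.561, 0], [0, 0, 0]], [[-0.357, 0.561, 0], [0, 0, 0]], [[-0.357, 0.561, 0], [0, 0, 0]], [[-0.357, 0.561, 0], [0, 0, 0]], [[-0.357, 0.561, 0], [0, 0, 0]], [[-0.357, 0.561, 0], [0, 0, 0]], [[-0.357, 0.561, 0], [0, 0, 0]], [[0, 0, 0], [0, 0, 0]], [[0, 0, 0], [0, 0, 0]]])

```text
time_s: 3.05
position: [0.4829, 0.1281, 0.248]
tool_rot: [[0.374, 0.928, -0.001], [0.928, -0.374, 0.0], [-0.0, -0.001, -1.0]]
ft_force: [-0.2, 0.1, -0.1]
grip_width: -0.0002
gripper_force: 0.0
```

```bash
python3 - <<'E'
from plan import *
p,a=tcp(0,.04); rel(p,.113,a)
s=env.observe(); g=snap('wrist','w1.png'); P=pts(g,s); hsv=cv2.cvtColor(g['frame'],cv2.COLOR_RGB2HSV)
m=(cv2.inRange(hsv,(8,130,100),(22,255,255))>0)&(P[...,2]>.11)&(P[...,2]<.14)
q=P[m]; print(len(q))
if len(q)>20:
    b=(q[:,:2]-G)@rot(yaw)
    for k in np.array_split(np.argsort(b[:,1]),8): print(b[k].mean(0).round(4),b[k].min(0).round(4),b[k].max(0).round(4),q[k,2].mean())
E
```

```text
from [0.4829 0.1281 0.248 ] tool y ang -21.94 to [0.4808 0.127 ] 0.113 -22.29 shift units [-0.036 -0.029  2.701] turn z units 0.044 tilt [-0.0008  0.0002]
3774
[-0.0932 -0.0269] [-0.1035 -0.0359] [-0.0799 -0.0198] 0.12138518623334421
[-0.0812 -0.0122] [-0.0901 -0.0198] [-0.0696 -0.0047] 0.12174435304921935
[-0.0722  0.0025] [-0.0809 -0.0047] [-0.0612  0.0095] 0.12182470923436318
[-0.0636  0.0163] [-0.0721  0.0095] [-0.0534  0.0231] 0.12178421904702735
[-0.0557  0.03  ] [-0.0635  0.0231] [-0.0459  0.0366] 0.12198853926927326
[-0.0496  0.0443] [-0.0554  0.0366] [-0.0431  0.052 ] 0.12238286779605789
[-0.0463  0.0596] [-0.0519  0.052 ] [-0.0395  0.067 ] 0.12281353585313662
[-0.0438  0.0741] [-0.0489  0.0671] [-0.0375  0.0836] 0.12264556255650852
```

View pics/w1.png

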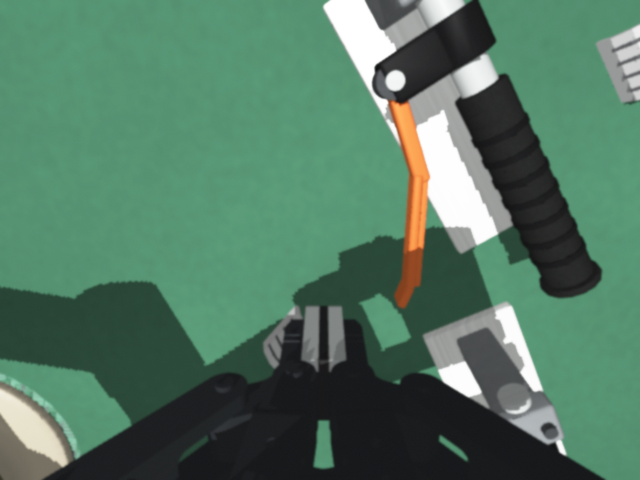

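The wrist view shows the released blade from about (425,178) to (405,300), where planned, with the bar to its right. I'll go down outside the lever.

Emit:
move_arm(motion=[[[-0.036, 0, 0.45], [0, 0, 0.044]], [[0, 0, 0.45], [0, 0, 0]], [[0, 0, 0.45], [0, 0, 0]], [[0, 0, 0.45], [0, 0, 0]], [[0, 0, 0.45], [0, 0, 0]], [[0, 0, 0.45], [0, 0, 0]], [[0, 0.2, 0], [0, 0, 0]], [[0, 0.2, 0], [0, 0, 0]], [[0, 0, 0], [0, 0, 0]], [[0, 0, 0], [0, 0, 0]]])

```text
time_s: 4.1
position: [0.5014, 0.1191, 0.1143]
tool_rot: [[0.38, 0.925, 0.002], [0.925, -0.38, 0.0], [0.001, 0.002, -1.0]]
ft_force: [-0.9, -0.2, -0.3]
grip_width: 0.0001
gripper_force: 0.0
```

```bash
python3 - <<'E'
from plan import *
for th in (0,.1,.2,.3,.34): p,a=tcp(th,0); rel(p,.113,a)
# per-row deltas along arc in the tool frame of the previous pose
ths=[0,.05,.1,.15,.2,.25,.3,.35,.4,.45,.5,.55]
for t0,t1 in zip(ths,ths[1:]):
    p0,a0=tcp(t0,0);p1,a1=tcp(t1,0);y=np.r_[np.cos(np.radians(a0)),np.sin(np.radians(a0))];x=np.r_[-y[1],y[0]]
    print(t1,((p1-p0)@x/.05).round(3),((p1-p0)@y/.05).round(3),round(-(a1-a0)/8,3))
print(env.observe()['ft_force'])
E
```

```text
from [0.5014 0.1191 0.1143] tool y ang -22.36 to [0.5178 0.1118] 0.113 -22.29 shift units [-0.009  0.358  0.026] turn z units -0.009 tilt [0.0018 0.    ]
from [0.5014 0.1191 0.1143] tool y ang -22.36 to [0.5264 0.109 ] 0.113 -16.56 shift units [0.004 0.54  0.027] turn z units -0.725 tilt [0.0018 0.    ]
from [0.5014 0.1191 0.1143] tool y ang -22.36 to [0.5353 0.1071] 0.113 -10.83 shift units [0.036 0.72  0.027] turn z units -1.442 tilt [0.0018 0.    ]
from [0.5014 0.1191 0.1143] tool y ang -22.36 to [0.5444 0.106 ] 0.113 -5.1 shift units [0.086 0.895 0.027] turn z units -2.158 tilt [0.0018 0.    ]
from [0.5014 0.1191 0.1143] tool y ang -22.36 to [0.548  0.1059] 0.113 -2.81 shift units [0.111 0.963 0.027] turn z units -2.444 tilt [0.0018 0.    ]
0.05 0.005 0.091 -0.358
0.1 0.005 0.091 -0.358
0.15 0.005 0.091 -0.358
0.2 0.005 0.091 -0.358
0.25 0.005 0.091 -0.358
0.3 0.005 0.091 -0.358
0.35 0.005 0.091 -0.358
0.4 0.005 0.091 -0.358
0.45 0.005 0.091 -0.358
0.5 0.005 0.091 -0.358
0.55 0.005 0.091 -0.358
[-0.94469909 -0.22764618 -0.25897579]
```

Emit:
move_arm(motion=[[[0, 0.12, 0], [0, 0, 0]], [[0, 0.12, 0], [0, 0, 0]], [[0, 0.12, 0], [0, 0, 0]], [[0.005, 0.091, 0], [0, 0, -0.358]], [[0.005, 0.091, 0], [0, 0, -0.358]], [[0.005, 0.091, 0], [0, 0, -0.358]], [[0.005, 0.091, 0], [0, 0, -0.358]], [[0.005, 0.091, 0], [0, 0, -0.358]], [[0, 0, 0], [0, 0, 0]], [[0, 0, 0], [0, 0, 0]]])

```text
time_s: 5.1
position: [0.5392, 0.1067, 0.1132]
tool_rot: [[0.141, 0.99, -0.001], [0.99, -0.141, -0.0], [-0.0, -0.001, -1.0]]
ft_force: [-2.9, -1.3, 0.6]
grip_width: -0.0002
gripper_force: 1.2
```

Emit:
move_arm(motion=[[[0.003, 0.046, 0], [0, 0, -0.179]], [[0.003, 0.046, 0], [0, 0, -0.179]], [[0.003, 0.046, 0], [0, 0, -0.179]], [[0, 0, 0], [0, 0, 0]], [[0, 0, 0], [0, 0, 0]]])

```text
time_s: 5.6
position: [0.5464, 0.1066, 0.1133]
tool_rot: [[0.066, 0.998, -0.0], [0.998, -0.066, -0.0], [-0.0, -0.0, -1.0]]
ft_force: [-3.1, -1.7, -1.2]
grip_width: -0.0002
gripper_force: 1.3
```

Emit:
move_arm(motion=[[[0.001, 0.03, 0], [0, 0, -0.1]], [[0, 0, 0], [0, 0, 0]], [[0, 0, 0], [0, 0, 0]]])

```text
time_s: 5.9
position: [0.5479, 0.1066, 0.1133]
tool_rot: [[0.051, 0.999, -0.0], [0.999, -0.051, 0.0], [0.0, -0.0, -1.0]]
ft_force: [-3.2, -2.6, -0.8]
grip_width: 0.0
gripper_force: 1.4
```

Emit:
move_arm(motion=[[[0.001, 0.02, 0], [0, 0, -0.07]], [[0, 0, 0], [0, 0, 0]], [[0, 0, 0], [0, 0, 0]]])

```text
time_s: 6.2
position: [0.5489, 0.1066, 0.1133]
tool_rot: [[0.042, 0.999, 0.0], [0.999, -0.042, 0.0], [0.0, 0.0, -1.0]]
ft_force: [-1.9, -2.1, -0.6]
grip_width: 0.0002
gripper_force: 1.4
```

Emit:
move_arm(motion=[[[0.001, 0.03, 0], [0, 0, -0.1]], [[0, 0, 0], [0, 0, 0]], [[0, 0, 0], [0, 0, 0]]])

```text
time_s: 6.5
position: [0.5505, 0.1065, 0.1133]
tool_rot: [[0.028, 1.0, 0.0], [1.0, -0.028, -0.0], [-0.0, 0.0, -1.0]]
ft_force: [-3.2, -1.4, -1.2]
grip_width: -0.0
gripper_force: 1.4
```

Emit:
move_arm(motion=[[[0.001, 0.03, 0], [0, 0, -0.1]], [[0, 0, 0], [0, 0, 0]], [[0, 0, 0], [0, 0, 0]]])

```text
time_s: 6.8
position: [0.551, 0.1064, 0.1132]
tool_rot: [[0.013, 1.0, -0.002], [1.0, -0.013, -0.0], [-0.0, -0.002, -1.0]]
ft_force: [-8.3, -3.1, 0.7]
grip_width: 0.0
gripper_force: 3.7
```

Emit:
move_arm(motion=[[[0.001, 0.03, 0], [0, 0, -0.1]], [[0, 0, 0], [0, 0, 0]], [[0, 0, 0], [0, 0, 0]]])

```text
time_s: 7.1
position: [0.5514, 0.1063, 0.1131]
tool_rot: [[-0.001, 1.0, -0.005], [1.0, 0.001, -0.001], [-0.001, -0.005, -1.0]]
ft_force: [-12.9, -4.9, 4.4]
grip_width: -0.0001
gripper_force: 6.5
```

The force jumps (3 → 8 → 13 N) and the travel ends at x≈0.551. That is near the 0.34 rad prediction of 0.548 and 17 mm short of bar contact at 0.568. I'll hold it and check visually.

Emit:
move_arm(motion=[[[0, 0, 0], [0, 0, 0]], [[0, 0, 0], [0, 0, 0]], [[0, 0, 0], [0, 0, 0]], [[0, 0, 0], [0, 0, 0]], [[0, 0, 0], [0, 0, 0]], [[0, 0, 0], [0, 0, 0]], [[0, 0, 0], [0, 0, 0]], [[0, 0, 0], [0, 0, 0]], [[0, 0, 0], [0, 0, 0]], [[0, 0, 0], [0, 0, 0]], [[0, 0, 0], [0, 0, 0]], [[0, 0, 0], [0, 0, 0]]])

```text
time_s: 8.3
position: [0.5514, 0.1063, 0.1131]
tool_rot: [[-0.001, 1.0, -0.005], [1.0, 0.001, -0.001], [-0.001, -0.005, -1.0]]
ft_force: [-13.0, -4.8, 3.5]
grip_width: -0.0001
gripper_force: 6.5
```

```bash
python3 - <<'E'
from plan import *
s=env.observe(); print(s['ft_force']); g=snap('wrist','w2.png')
E
```

```text
[-13.03731475  -4.75997237   3.54225027]
```

View pics/w2.png

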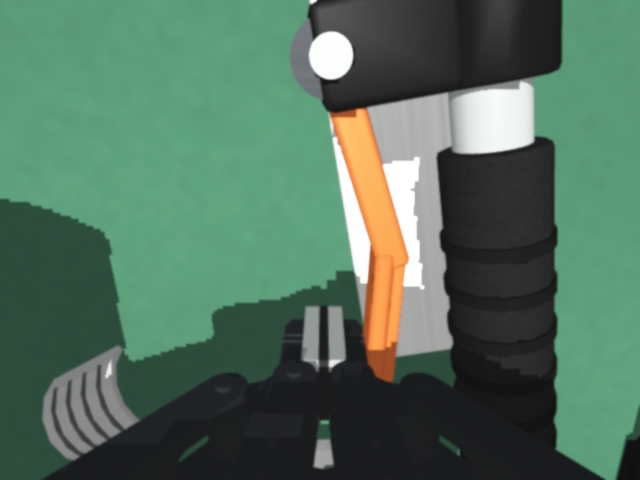

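The wrist view at the stop shows a clear gap between the blade (edge at column 405) and the grip (edge at column 450). The lever stops short, so the button is green. I'll let it out along the reverse arc.

Emit:
move_arm(motion=[[[-0.005, -0.091, 0], [0, 0, 0.358]], [[-0.005, -0.091, 0], [0, 0, 0.358]], [[-0.005, -0.091, 0], [0, 0, 0.358]], [[-0.005, -0.091, 0], [0, 0, 0.358]], [[-0.005, -0.091, 0], [0, 0, 0.358]], [[-0.005, -0.091, 0], [0, 0, 0.358]], [[-0.005, -0.091, 0], [0, 0, 0.358]], [[0, -0.2, 0], [0, 0, 0]], [[0, -0.3, 0], [0, 0, 0]], [[0, -0.4, 0], [0, 0, 0]], [[0, 0, 0], [0, 0, 0]], [[0, 0, 0], [0, 0, 0]], [[0, 0, -0.5], [0, 0, 0]], [[0, 0, -0.5], [0, 0, 0]], [[0, 0, 0], [0, 0, 0]]])

```text
time_s: 9.85
position: [0.4819, 0.1248, 0.1663]
tool_rot: [[0.342, 0.94, 0.007], [0.94, -0.342, 0.0], [0.003, 0.007, -1.0]]
ft_force: [0.7, 1.0, -1.3]
grip_width: 0.0001
gripper_force: 0.0
```

```bash
python3 - <<'E'
from plan import *
s=env.observe();print(s['ft_force'])
g=snap('top');P=pts(g);hsv=cv2.cvtColor(g['frame'],cv2.COLOR_RGB2HSV)
for n,lo,hi,u0 in [('green',(45,100,50),(85,255,255),100),('red',(0,150,80),(5,255,255),130)]:
    m=cv2.inRange(hsv,lo,hi)>0; V,U=np.indices(m.shape); m&=(P[...,2]>.05)&(P[...,2]<.09)&(U<170)&(U>100)&(V>270)&(V<310)
    q=P[m];print(n,m.sum(),q.min(0).round(4),q.max(0).round(4),((q.min(0)+q.max(0))/2).round(4),np.median(q,0).round(4))
    if n=='green': rel(np.median(q,0)[:2],.15,-22.29)
m=(P[...,2]>.035)&(P[...,2]<.06)&(U>95)&(U<175)&(V>265)&(V<325);print(cv2.minAreaRect(P[m][:,:2].astype(np.float32)),np.median(P[m],0))
mo=(cv2.inRange(hsv,(8,130,100),(22,255,255))>0)&(U>200)&(U<275)&(V>230)&(V<285)&(P[...,2]>.1)&(P[...,2]<.15)
b=(P[mo][:,:2]-G)@rot(yaw)
for k in np.array_split(np.argsort(b[:,1]),5): print(b[k].mean(0).round(4))
E
```

```text
[ 0.67728483  1.04484539 -1.29302442]
green 143 [0.4476 0.4235 0.0548] [0.4817 0.4584 0.0739] [0.4647 0.441  0.0644] [0.4644 0.4385 0.0671]
from [0.481  0.1248 0.1646] tool y ang -20.03 to [0.4644 0.4385] 0.15 -22.29 shift units [ 5.781 -2.463  0.29 ] turn z units 0.283 tilt [0.0042 0.0001]
red 134 [0.4657 0.3493 0.0568] [0.4979 0.3794 0.0739] [0.4818 0.3644 0.0654] [0.4809 0.3643 0.0665]
((0.47197234630584717, 0.40225133299827576), (0.08129426091909409, 0.15176759660243988), 13.135539054870605) [0.46818955 0.4010433  0.04613615]
[-0.0961 -0.0304]
[-0.0875 -0.0238]
[-0.0844 -0.0195]
[-0.0838 -0.016 ]
[-0.081  -0.0118]
```

Emit:
move_arm(motion=[[[0, 0, -0.4], [0, 0, 0]], [[0, 0, -0.4], [0, 0, 0]], [[0.482, -0.205, 0], [0, 0, 0]], [[0.482, -0.205, 0], [0, 0, 0]], [[0.482, -0.205, 0], [0, 0, 0]], [[0.482, -0.205, 0], [0, 0, 0]], [[0.482, -0.205, 0], [0, 0, 0]], [[0.482, -0.205, 0], [0, 0, 0]], [[0.482, -0.205, 0], [0, 0, 0]], [[0.482, -0.205, 0], [0, 0, 0]], [[0.482, -0.205, 0], [0, 0, 0]], [[0.482, -0.205, 0], [0, 0, 0]], [[0.482, -0.205, 0], [0, 0, 0]], [[0.482, -0.205, 0], [0, 0, 0]], [[0, 0, 0], [0, 0, 0]], [[0, 0, 0], [0, 0, 0]]])

```text
time_s: 11.5
position: [0.4631, 0.4387, 0.202]
tool_rot: [[0.342, 0.94, -0.001], [0.94, -0.342, -0.001], [-0.001, -0.001, -1.0]]
ft_force: [0.6, -0.2, -0.2]
grip_width: 0.0002
gripper_force: 0.0
```

```bash
python3 - <<'E'
from plan import *
rel(np.r_[.4645,.4393],.095,-20.0)
E
```

```text
from [0.4631 0.4387 0.202 ] tool y ang -19.99 to [0.4645 0.4393] 0.095 -20.0 shift units [0.023 0.023 2.14 ] turn z units 0.001 tilt [-0.0012 -0.0011]
```

Emit:
move_arm(motion=[[[0.02, 0.02, 0.4], [0, 0, 0]], [[0, 0, 0.4], [0, 0, 0]], [[0, 0, 0.4], [0, 0, 0]], [[0, 0, 0.4], [0, 0, 0]], [[0, 0, 0.4], [0, 0, 0]], [[0, 0, 0.14], [0, 0, 0]], [[0, 0, 0], [0, 0, 0]], [[0, 0, 0], [0, 0, 0]]])

```text
time_s: 12.3
position: [0.4649, 0.4392, 0.0972]
tool_rot: [[0.343, 0.939, 0.001], [0.939, -0.343, 0.001], [0.001, 0.001, -1.0]]
ft_force: [-0.4, 0.7, 0.3]
grip_width: 0.0001
gripper_force: 0.0
```

Emit:
move_arm(motion=[[[0, 0, 0.1], [0, 0, 0]], [[0, 0, 0.1], [0, 0, 0]], [[0, 0, 0.05], [0, 0, 0]], [[0, 0, 0], [0, 0, 0]], [[0, 0, 0], [0, 0, 0]]])

```text
time_s: 12.8
position: [0.4643, 0.4394, 0.0839]
tool_rot: [[0.343, 0.939, -0.0], [0.939, -0.343, -0.0], [-0.0, -0.0, -1.0]]
ft_force: [-0.1, -1.1, 1.9]
grip_width: 0.0
gripper_force: 0.7
```

Contact. I'll press on in small steps until it bottoms out.

Emit:
move_arm(motion=[[[0, 0, 0.04], [0, 0, 0]], [[0, 0, 0.04], [0, 0, 0]], [[0, 0, 0], [0, 0, 0]], [[0, 0, 0], [0, 0, 0]]])

```text
time_s: 13.2
position: [0.4645, 0.4395, 0.0801]
tool_rot: [[0.343, 0.939, 0.0], [0.939, -0.343, 0.0], [0.0, 0.0, -1.0]]
ft_force: [-0.9, -0.3, 4.3]
grip_width: -0.0001
gripper_force: 1.8
```

Emit:
move_arm(motion=[[[0, 0, 0.03], [0, 0, 0]], [[0, 0, 0], [0, 0, 0]], [[0, 0, 0], [0, 0, 0]]])

```text
time_s: 13.5
position: [0.4644, 0.4395, 0.0785]
tool_rot: [[0.343, 0.939, 0.0], [0.939, -0.343, 0.0], [0.0, 0.0, -1.0]]
ft_force: [-0.6, -0.7, 4.4]
grip_width: -0.0
gripper_force: 2.3
```

Emit:
move_arm(motion=[[[0, 0, 0.03], [0, 0, 0]], [[0, 0, 0], [0, 0, 0]], [[0, 0, 0], [0, 0, 0]]])

```text
time_s: 13.8
position: [0.4645, 0.4395, 0.078]
tool_rot: [[0.343, 0.939, 0.001], [0.939, -0.343, 0.0], [0.001, 0.001, -1.0]]
ft_force: [-3.6, -3.0, 11.1]
grip_width: 0.0001
gripper_force: 5.8
```

Bottomed out at 11 N. I'll go up and clear.

Emit:
move_arm(motion=[[[0, 0, -0.2], [0, 0, 0]], [[0, 0, -0.4], [0, 0, 0]], [[0, 0, -0.6], [0, 0, 0]], [[0, 0, -0.6], [0, 0, 0]], [[0, 0, -0.6], [0, 0, 0]], [[0, 0, -0.4], [0, 0, 0]], [[0, 0, 0], [0, 0, 0]], [[0, 0, 0], [0, 0, 0]], [[0, 0, 0], [0, 0, 0]], [[0, 0, 0], [0, 0, 0]]])

```text
time_s: 14.8
position: [0.4641, 0.4392, 0.2154]
tool_rot: [[0.343, 0.939, -0.002], [0.939, -0.343, -0.001], [-0.002, -0.002, -1.0]]
ft_force: [0.4, 0.6, -0.0]
grip_width: 0.0001
gripper_force: 0.0
```

```bash
python3 - <<'E'
from h import *
print(env.observe()['position'],env.observe()['ft_force']); print(env.close_job())
E
```

```text
[0.46411135 0.43919727 0.21542452] [ 0.37626438  0.61539685 -0.01824193]
the job is handed in; nothing more can be done
None
```

The lever beside the box stopped hard about 17 mm short of the bar; I held it in for over a second, let it spring out, pressed the green button fully, and handed the job in clear of everything at about 15 s (no verdict was returned).

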